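# Open the orange-capped parts jar in the bracing block

### The arm

A 7-joint arm with a two-finger parallel gripper is mounted at the origin on the work surface. World frame = base frame: x ahead of the robot, y to its left, z up, the work surface at z = 0. Lengths are in mm, angles in rad, forces in N, time in s.
With the tool pointing down it reaches from about 400 to 875 mm from the base axis. Payload 4.4 kg.
Tool frame: the origin (TCP) lies between the finger pads, 19 mm behind the fingertips; this is the grasp point; z points along the fingers, y is the line along which they close (so a half turn about z gives the same grasp; the last joint's range is limited). The gripper opens to 85 mm and grips with 20 to 120 N. Pads are 22 mm wide; open, the fingers measure 114 mm over their backs; the gripper's body (76 mm by 85 mm) begins 54 mm behind the grasp point. The pads swing forward as they close: fully open they stand 13 mm farther back than shut.
Start: joints at [1.13, 0.628, 0.038, 1.517, -0.027, 0.996, -0.02], TCP at [237.984, -604.881, 250.013] pointing down, gripper open.
Joint ranges: [-3.06, 3.06], [-0.37, 2.12], [-1.25, 1.32], [0.18, 2.47], [-1.1, 4.24], [0.23, 1.98], [-2.94, 2.94]. Speed limits (rad/s): [2.57, 2.57, 3.14, 3.14, 3.14, 3.14, 3.14].

### API

Orientations are given as [roll, pitch, yaw] about the fixed x, y, z axes, in that order (R = Rz(yaw) Ry(pitch) Rx(roll)).
In Python, from cell import ctrl gives the robot as it stands.
- The arm moves only by the tool carry_out, never from a script. Its argument "deltas" is one flat list of numbers, 7 for each row, row after row: the turn, a rotation vector about the tool's x, y, z in degrees, then the shift along the tool's x, y, z in m, then the closure, from -1 (fully open) to 1 (shut). In form: [wx, wy, wz, dx, dy, dz, claw, wx, wy, wz, dx, dy, dz, claw, ...]. A call has 1 to 12 rows; each row shifts and turns the commanded pose from where the row before left it, along the tool's axes as they then stand; what a row does not reach is not made up. A row lasts 1/8 s, in which the tool goes at most 62.5 mm and 10.7 degrees, less where a joint would pass 70% of its speed; a pose out of reach is approached as far as the arm can. A call with a gripper value outside its range is refused whole. The fingers move at their own pace and stop on an object; the grip force is fixed at half the most. Time passes only in rows, so rows that do not move let the fingers close. It gives the time, the measured TCP pose, the force, the opening and the grip force at its end, in the units of the state.
- ctrl.read_state(): the state, without advancing time (a new reading comes with each control period).
- ctrl.get_image(name): name is "scene" or "top" or "wrist"; returns the picture (384x512x3 uint8, red, green, blue); there is no depth.
- ctrl.calibration(name): a dict with "mtx" (3x3 intrinsics, pixels), "R" (3x3) and "t" (3): a world point X has camera coordinates R X + t. Camera axes: x right, y down, z forward; pixel columns grow to the right and rows downward; lengths in mm; the calibration is good to about 2 mm. A picture is of the moment at which its call begins: read the wrist's pose just before it. calibration takes no time and is no camera call; for the wrist camera it gives the pose at the moment of the call.
- ctrl.finish_job(): hands the job in; it is judged then, once.
The state is a dict: "clock": time; "qpos": joint angles; "qd": joint speeds; "tau": joint torques, N m; "eef_pos": TCP position; "tool_rot": TCP orientation; "force": force on the tool from outside, world axes, zero at the start; "torque": the same for the moment, N m; "width": finger opening in mm; "gripper_force": force on a finger pad.
Only numpy, scipy, OpenCV 4.12 (cv2) and the standard library are available. Lean on these libraries where they do the work, as an engineer would, in place of code of your own. Each camera call takes 0.05 s, during which the arm holds its last target. There are 200 camera calls.

### The job

Take the orange-capped jar out of the rack and gently lower it, closed and upright, all the way into the square socket of the blue bracing block, which keeps it from turning. Then unscrew its cap anticlockwise, stopping once the thread lets go (under a third of a turn), lift the cap straight off and finish while still holding it level over the open mouth, about two centimetres clear and touching nothing but the fingers. The jar stays fully down in the block, and everything else on the bench stays where it is.

Things in the scene. Friction and masses are not known exactly. Their poses are not given: they have to be found in the camera images.
- jar: jar to open: clear, square body 40 x 40 mm, 52 mm high (faces along its x, y), then a round neck 31 mm across (39 over the threads) up to 76 mm; 82 mm high with its orange cap on. 0.08 to 0.17 kg. Origin: centre of underside, z up. Starts upright in one of the three rack holes, underside 6 mm above the bench, sides square to the rack. Closed, it can be lifted and carried by the cap.
- jar_mouth (a point): centre of the jar's mouth (top of the neck), 76 mm above its underside. Thread: right-hand, three starts. Turned anticlockwise seen from above, relative to the jar, the cap comes free at about 60 deg; between 65 and 95 deg (best 80) it lifts straight off; past 100 deg it runs into the next start. It rises under 2 mm while turning and need not be pulled.
- cap: orange ribbed round screw cap, 50 mm across, 26 mm high, open below, 40 g. Origin: centre of its lower edge, z up. Screwed on, this is 56 mm above the jar's underside, axes parallel to the jar's. The square body's top is 4 mm below, its corners reaching 3 mm past the cap: keep fingertips above the lower edge (TCP 20 mm above this origin).
- cap_mark (a point): outer end of the white stripe on the cap's top: 25 mm from the cap's axis along its +x, 26 mm above its lower edge. The cap is tight: it takes 0.1 to 0.3 N m to turn, so grip with 60 N or more, and a springy seal inside pushes it up with about 20 N over its first 2 mm; a jar not held in the block would turn along with it.
- brace: blue bracing block, 90 x 90 x 40 mm high, fixed to the bench; its sides are square to the socket in its middle. Origin: centre of its underside, z up. The socket is 42 x 42 mm (2 mm wider than the jar) with a 3 mm chamfer at the mouth, 34 mm deep, sides along the block's x and y. The jar fits in any of its four quarter-turn positions
- brace_floor (a point): centre of the socket's floor, 6 mm above the bench; a seated jar's underside is here
- brace_mouth (a point): centre of the socket's mouth, at the block's top, 40 mm above the bench
- rack: fixed wooden rack 85 x 280 x 36 mm high, its length along its own y; origin at the centre of its underside. Three square holes 43 x 43 mm, 30 mm deep, at y = -90, 0 and +90 mm, each with a jar; jar axes are 90 mm apart
- jar_white: closed jar with a white cap in the rack, same shape and sizes as the orange one; leave alone. Origin: centre of its underside
- jar_blue: closed jar with a blue cap in the rack, same shape and sizes; leave alone. Origin: centre of its underside
- tape_roll: roll of brown packing tape lying flat, 96 mm across, 48 mm high; leave alone. Origin: centre of its underside
- marker: grey marker pen with a red cap lying flat, 130 mm long along its x; leave alone. Origin: on its underside near the middle
- carton: small closed cardboard carton 120 x 85 x 55 mm high; leave alone. Origin: centre of its underside
- stapler: black stapler, 140 mm long along its x, 34 mm wide, about 60 mm high; leave alone. Origin: centre of its underside
Things that resemble listed ones, but are neither listed nor needed, are in the scene too. Several things have the shape of the cap; the one meant has the colours described above.

How it is judged (in metres and radians):
On the way, in this order (a step that is already met when the one before it is completed fails the run):
1. the closed jar stands fully down and upright in the bracing block's socket (horizontal distance between jar and brace_floor below 0.004 m and z of jar in the frame of brace_floor below 0.004 m and angle between jar's own z axis and vertical below 0.07 rad and x of cap_mark in the frame of jar above 0.022 m and z of cap in the frame of jar below 0.06 m), for 0.2 s.
2. the cap has been unscrewed (turned more than 55 deg anticlockwise) while still down on the seated jar (horizontal distance between jar and brace_floor below 0.004 m and z of jar in the frame of brace_floor below 0.004 m and angle between jar's own z axis and vertical below 0.07 rad and x of cap_mark in the frame of jar below 0.0143 m and y of cap_mark in the frame of jar above 0.01 m and z of cap in the frame of jar below 0.063 m and horizontal distance between cap and jar below 0.006 m), for 0.05 s.
At the end, for the whole second after the job is handed in: Jar fully down in the block (within 4 mm of socket floor and centre, under 4 deg tilt); cap held by the fingers, still, within 11 deg of level, within 15 mm of over the mouth, lower edge 4 to 45 mm above the rim, not touching the jar; the six other loose things within 30 mm of their starts (horizontal distance between jar and brace_floor below 0.004 m and z of jar in the frame of brace_floor below 0.004 m and angle between jar's own z axis and vertical below 0.07 rad and z of cap in the frame of jar_mouth between 0.004 and 0.045 m and horizontal distance between cap and jar_mouth below 0.015 m and angle between cap's own z axis and vertical below 0.2 rad and contact force between the fingers and cap above 2 N and contact force between cap and jar below 0.2 N and linear speed of cap below 0.03 m/s and distance of each of jar_white, jar_blue, tape_roll, marker, carton, stapler from where it was at the start of the episode below 0.03 m); the arm keeps its last pose, push and grip.
It fails at once if the white- or blue-capped jar, tape roll, marker, carton or stapler moved more than 30 mm (distance of any of jar_white, jar_blue, tape_roll, marker, carton, stapler from where it was at the start of the episode above 0.03 m).
It fails at once if the cap is turned on past 120 deg on the jar, into the next thread start (x of cap_mark in the frame of jar below -0.0125 m and horizontal distance between cap and jar below 0.008 m and z of cap in the frame of jar below 0.076 m).
It fails at once if the jar is slammed or jammed into the block (more than 60 N) (contact force between jar and brace above 60 N).
It fails at once if the jar is tipped more than 45 deg (angle between jar's own z axis and vertical above 0.8 rad).
It also fails if it takes over 54 s, if anything falls off the work surface, if the arm or the gripper's body presses on something with over 40 N, if the wrist force passes 120 N, or if a joint passes its speed limit or range.

## Working session

There is one attempt and no reset: what is moved stays moved. The work goes in short steps, Python scripts to look and compute and a tool call to move; the robot and the scene stay as the last step left them, time stands still between calls to the robot, and variables do not carry over. Pictures are saved under pics/ and viewed, at most 10 in all, crops included, and the job is handed in when it is done.

Besides the shell and the picture viewer there is one more tool, called after "Call:" as name(argument=value, ...) on one line, values as JSON. carry_out: Moves the arm, as the interface text tells. Its arguments: {"type":"object","properties":{"deltas":{"type":"array"}},"required":["deltas"]}

```bash
mkdir -p pics; ls
python3 - <<'E'
from cell import ctrl
import cv2
for n in("top","scene"):
    im=ctrl.get_image(n); cv2.imwrite(f"pics/{n}0.png",im[:,:,::-1])
    c=ctrl.calibration(n); print(n,c)
s=ctrl.read_state(); print(s)
E
```

```text
pics
top {'mtx': array([[459.96295734,   0.        , 250.93698104],
       [  0.        , 459.96295734, 192.80361762],
       [  0.        ,   0.        ,   1.        ]]), 'R': array([[-0.02299316, -0.99972518, -0.00457001],
       [-0.99423448,  0.02334529, -0.10465557],
       [ 0.10473349,  0.0021373 , -0.99449803]]), 't': array([  17.19398366,  603.54813999, 1341.66520403])}
scene {'mtx': array([[356.54535328,   0.        , 260.1884763 ],
       [  0.        , 356.54535328, 196.10670428],
       [  0.        ,   0.        ,   1.        ]]), 'R': array([[-0.36394721,  0.93139001, -0.00742138],
       [ 0.60344696,  0.22971675, -0.76359805],
       [-0.70950278, -0.28238779, -0.64564924]]), 't': array([ 218.79355725, -299.84206737, 1568.75346604])}
{'clock': 0.1, 'qpos': array([ 1.13018648,  0.62926661,  0.03845381,  1.51828866, -0.02698663,
        0.99634524, -0.0199811 ]), 'qd': array([ 7.66593962e-04, -1.63883082e-03,  1.02013125e-03, -3.53917671e-03,
       -3.50045381e-04, -3.58890231e-04,  3.73247394e-05]), 'tau': array([ 2.93878737e-03, -5.64528179e+01,  1.23068165e+00, -1.93970990e+01,
        1.13320450e-02,  5.43554765e-03,  3.24539474e-05]), 'eef_pos': array([ 237.77836488, -604.35061024,  249.16620431]), 'tool_rot': array([-3.13980343e+00,  3.62509789e-05,  3.74828269e-01]), 'force': array([ 0.84764895, -0.29386347, -0.26223333]), 'torque': array([ 0.00982591, -0.02146725,  0.00630667]), 'gripper_force': 0.0, 'width': 85.23432356918035}
```

View pics/top0.png

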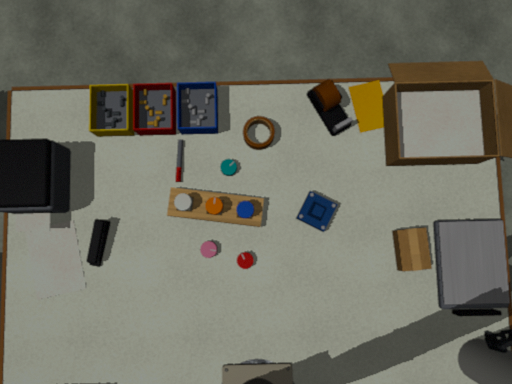

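View pics/scene0.png

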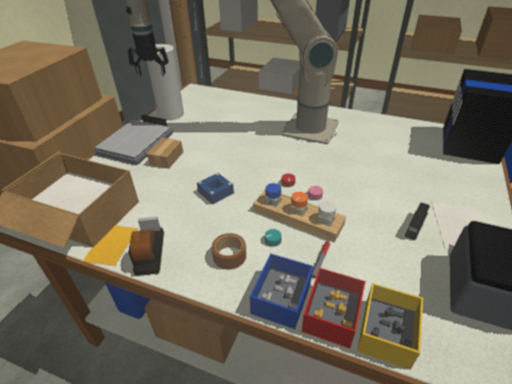

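The top view shows the orange cap at about (215,205), between white (183,202) and blue (246,210) in the rack. The brace is at (318,210). The scene view agrees.

```bash
cat > h.py <<'E'
import numpy as np, cv2
def ray(c,uv,z):
    "pixel -> world xy at height z"
    d=c["R"].T@np.append((np.array(uv)-c["mtx"][:2,2])/c["mtx"][0,0],1); o=-c["R"].T@c["t"]
    return (o+d*(z-o[2])/d[2])[:2]
def mask(im,lo,hi,roi=None):
    m=cv2.inRange(cv2.cvtColor(im,cv2.COLOR_RGB2HSV),lo,hi)
    if roi: k=np.zeros_like(m); x0,y0,x1,y1=roi; k[y0:y1,x0:x1]=255; m&=k
    return m
def big(m):
    return max(cv2.findContours(m,cv2.RETR_EXTERNAL,cv2.CHAIN_APPROX_NONE)[0],key=cv2.contourArea)
E
python3 - <<'E'
from cell import ctrl
from h import *
im=cv2.imread("pics/top0.png")[:,:,::-1].copy(); c=ctrl.calibration("top")
P={}
for n,lo,hi,roi in(("orange",(5,150,120),(20,255,255),(200,190,230,222)),("blue",(105,150,60),(130,255,255),(232,195,262,222)),("white",(0,0,120),(180,60,255),(172,192,194,212))):
    k=big(mask(im,lo,hi,roi)); (u,v),r=cv2.minEnclosingCircle(k); P[n]=ray(c,(u,v),82); print(n,u,v,r,P[n])
d=P["white"]-P["blue"]; print("rack y dir deg",np.degrees(np.arctan2(d[1],d[0])),np.linalg.norm(d))
k=big(mask(im,(100,80,30),(130,255,255),(290,180,345,240)))
b=cv2.boxPoints(cv2.minAreaRect(k)); print(b)
w=np.array([ray(c,p,40) for p in b]); print(w,w.mean(0)); 
e=np.roll(w,-1,0)-w; print(np.linalg.norm(e,axis=1),np.degrees(np.arctan2(e[:,1],e[:,0])))
crop=np.hstack([cv2.resize(im[180:245,160:270],None,fx=4,fy=4),cv2.resize(im[180:245,285:350],None,fx=4,fy=4)])
cv2.imwrite("pics/crop0.png",crop[:,:,::-1])
E
```

```text
orange 213.0833282470703 205.0833282470703 8.982333183288574 [565.62303088 112.44373846]
blue 244.9011993408203 209.284423828125 8.358509063720703 [551.42431566  21.4402477 ]
white 182.0 201.23077392578125 8.470379829406738 [578.80372964 201.57616066]
rack y dir deg 81.35758440977851 182.2047734010438
[[296.60004 217.80003]
 [310.2     190.60002]
 [337.      204.00002]
 [323.40002 231.20003]]
[[ 525.6355466  -129.79357136]
 [ 605.35674626 -172.8154543 ]
 [ 563.64794177 -250.55698685]
 [ 484.44148964 -207.20839674]] [ 544.77043107 -190.09360231]
[90.58891812 88.22341104 90.29264823 87.69267653] [ -28.35370579 -118.21382833  151.30872512   61.98161783]
```

View pics/crop0.png

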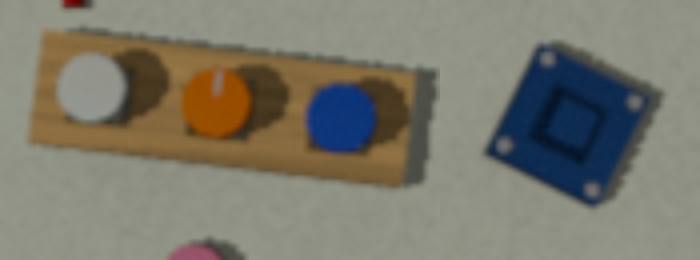

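Call:
carry_out(deltas=[0, 0, -10, 0, 0, 0, -1, 0, 0, -10, 0, 0, 0, -1, 0, 0, -10, 0, 0, 0, -1, 0, 0, -10, 0, 0, 0, -1])

```text
clock: 0.6
eef_pos: [237.8, -604.5, 249.5]
tool_rot: [-3.141, -0.001, 1.079]
force: [0.9, 0.3, -0.4]
width: 85.3
gripper_force: 0.0
```

Call:
carry_out(deltas=[0, 0, 0, 0.025, 0.004, 0, -1, 0, 0, 0, 0.051, 0.0074, 0, -1, 0, 0, 0, 0.051, 0.0074, 0, -1, 0, 0, 0, 0.051, 0.0074, 0, -1, 0, 0, 0, 0.051, 0.0074, 0, -1, 0, 0, 0, 0.051, 0.0074, 0, -1, 0, 0, 0, 0.051, 0.0074, 0, -1, 0, 0, 0, 0.051, 0.0074, 0, -1, 0, 0, 0, 0.051, 0.0074, 0, -1, 0, 0, 0, 0.051, 0.0074, 0, -1, 0, 0, 0, 0.025, 0.004, 0, -1, 0, 0, 0, 0, 0, 0, -1])

```text
clock: 2.1
eef_pos: [547.7, -190.7, 249.6]
tool_rot: [-3.141, -0.001, 1.078]
force: [-0.1, -1.0, 0.8]
width: 85.1
gripper_force: 0.0
```

Run:
```python
from cell import ctrl
from h import *
c=ctrl.calibration("wrist"); im=ctrl.get_image("wrist"); cv2.imwrite("pics/w1.png",im[:,:,::-1]); print(c["mtx"],c["R"],-c["R"].T@c["t"])
np.savez("w1.npz",**c)
for p in((545,-190,40),(566,112,88)):
    q=c["mtx"]@(c["R"]@np.array(p)+c["t"]); print(q[:2]/q[2])
s=ctrl.read_state(); print(s["clock"],s["eef_pos"],s["tool_rot"],s["qpos"])
```

```text
[[317.80653313   0.         259.91451985]
 [  0.         317.80653313 197.56329902]
 [  0.           0.           1.        ]] [[ 8.81346154e-01 -4.72471099e-01  1.33448980e-04]
 [-4.53125028e-01 -8.45177988e-01  2.83464067e-01]
 [-1.33815791e-01 -2.49890434e-01 -9.58982849e-01]] [ 582.89327527 -128.16375148  373.85637869]
[255.97250229 174.05258487]
[  71.32945081 -208.33808856]
2.15 [ 546.40515037 -192.90496562  249.58670397] [-3.14065393e+00  5.66597044e-04  1.07458999e+00] [ 0.40558108  0.53069568 -0.17620614  1.71626796  0.11341832  0.90559914
 -0.31328085]
```

View pics/w1.png

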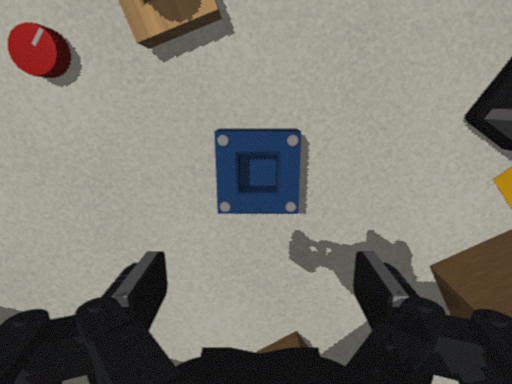

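The wrist view shows the brace at (258,171), with its four bolts near (223,141), (292,141), (225,207) and (290,207) and the socket in the middle. The rack's near end is at the top. I'll measure the brace from the bolts and then go over the rack.

```bash
cat >> h.py <<'E'
def brace(im,c,roi,z=40):
    "centre and side angle from bolts, and from the block's outline"
    hsv=cv2.cvtColor(im,cv2.COLOR_RGB2HSV)
    kb=big(mask(im,(100,80,20),(130,255,255),roi)); hull=np.zeros(im.shape[:2],np.uint8)
    cv2.fillPoly(hull,[cv2.convexHull(kb)],255); hull=cv2.erode(hull,np.ones((5,5)))
    m=hull&cv2.inRange(hsv,(0,0,90),(180,110,255))
    n,_,st,ce=cv2.connectedComponentsWithStats(m); i=np.argsort(-st[1:,4])[:4]+1
    b=cv2.boxPoints(cv2.minAreaRect(ce[i].astype(np.float32))); w=np.array([ray(c,p,z) for p in b])
    print("bolts",st[i,4],ce[i].round(1).tolist(),np.mean([ray(c,p,z) for p in ce[i]],0))
    e=np.roll(w,-1,0)-w; print(np.linalg.norm(e,axis=1).round(1),(np.degrees(np.arctan2(e[:,1],e[:,0]))%90).round(2))
    b=cv2.boxPoints(cv2.minAreaRect(kb)); w=np.array([ray(c,p,z) for p in b]); e=np.roll(w,-1,0)-w
    print("outline",w.mean(0),np.linalg.norm(e,axis=1).round(1),(np.degrees(np.arctan2(e[:,1],e[:,0]))%90).round(2))
E
python3 - <<'E'
from h import *
c=dict(np.load("w1.npz")); im=cv2.imread("pics/w1.png")[:,:,::-1].copy()
brace(im,c,(200,110,320,230))
E
```

```text
bolts [123 112  94  86] [[292.3, 139.8], [222.2, 139.8], [289.9, 206.4], [224.4, 206.1]] [ 546.18413136 -190.60213589]
[72.8 72.8 72.8 77.4] [59.84 61.77 63.42 61.77]
outline [ 546.9564515  -189.82286022] [87.6 90.6 94.5 90.6] [61.8  63.85 61.8  59.51]
```

Call:
carry_out(deltas=[0, 0, -10, 0.02, -0.005, 0, -1, 0, 0, -9.7, 0.035, -0.008, 0, -1, 0, 0, 0, 0.04, -0.008, 0, -1, 0, 0, 0, 0.04, -0.008, 0, -1, 0, 0, 0, 0.04, -0.008, 0, -1, 0, 0, 0, 0.04, -0.008, 0, -1, 0, 0, 0, 0.03, -0.004, 0, -1, 0, 0, 0, 0.01, 0, 0, -1, 0, 0, 0, 0, 0, 0, -1, 0, 0, 0, 0, 0, 0, -1])

```text
clock: 3.4
eef_pos: [550.5, 63.0, 249.9]
tool_rot: [-3.141, 0.002, 1.414]
force: [-0.3, -0.2, 0.2]
width: 85.3
gripper_force: 0.0
```

Run:
```python
from cell import ctrl
from h import *
c=ctrl.calibration("wrist"); im=ctrl.get_image("wrist"); cv2.imwrite("pics/w2.png",im[:,:,::-1]); 
np.savez("w2.npz",**c)
for p in((565,112,88),(578,201,88),(551,21,88)):
    q=c["mtx"]@(c["R"]@np.array(p)+c["t"]); print(q[:2]/q[2])
s=ctrl.read_state(); print(s["clock"],s["eef_pos"],s["tool_rot"],s["qpos"])
```

```text
[265.97641318 127.47681033]
[265.35647564  12.63678008]
[265.7762947  225.03847916]
3.45 [550.49521971  63.24639441 249.87426567] [-3.14147317e+00  1.22139344e-03  1.41370655e+00] [ 0.02455965  0.50203447 -0.28356346  1.78274087  0.17669157  0.88210205
 -0.4957085 ]
```

View pics/w2.png

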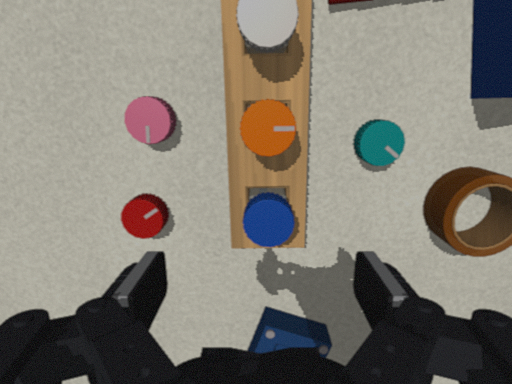

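The orange cap is at (268,127), with its stripe pointing right along rack +x. The blue jar is at (269,220) and the white one at (267,14). The rack edges run vertically, so the tool is nearly square to it.

Run:
```python
from h import *
c=dict(np.load("w2.npz")); im=cv2.imread("pics/w2.png")[:,:,::-1].copy()
hsv=cv2.cvtColor(im,cv2.COLOR_RGB2HSV)
print(hsv[95:165:4,268].tolist())
for n,lo,hi,roi in(("orange",(5,150,60),(20,255,255),(230,90,310,165)),("orangetop",(5,150,200),(20,255,255),(230,90,310,165)),("blue",(105,150,40),(130,255,255),(230,180,310,250))):
    k=cv2.convexHull(big(mask(im,lo,hi,roi))); w=np.array([ray(c,p[0],88) for p in k],np.float32)
    (x,y),r=cv2.minEnclosingCircle(w); print(n,cv2.boundingRect(k),x,y,r)
# stripe
m=mask(im,(0,0,150),(180,120,255),(270,118,295,138)); p=cv2.findNonZero(m)[:,0]; w=np.array([ray(c,q,88) for q in p])
print("stripe",w.mean(0)); l=cv2.fitLine(w.astype(np.float32),cv2.DIST_L2,0,.01,.01).ravel(); print(np.degrees(np.arctan2(l[1],l[0])))
# rack sides
m=mask(im,(8,60,60),(25,220,255),(215,0,325,250)); k=big(m); h=np.zeros_like(m); cv2.fillPoly(h,[k],255)
for side in(0,1):
    pts=[]
    for v in range(60,240,5):
        u=np.flatnonzero(h[v])
        if len(u): pts.append(ray(c,(u[0] if side==0 else u[-1]+1,v),36))
    l=cv2.fitLine(np.float32(pts),cv2.DIST_HUBER,0,.01,.01).ravel(); print("rack side",np.degrees(np.arctan2(l[1],l[0])),l[2:])
```

```text
[[16, 119, 165], [14, 192, 159], [14, 221, 180], [14, 221, 179], [13, 216, 182], [13, 216, 182], [13, 216, 181], [14, 223, 181], [14, 227, 179], [15, 232, 179], [14, 242, 179], [14, 232, 180], [13, 220, 180], [14, 236, 179], [14, 242, 179], [13, 231, 172], [17, 116, 88], [18, 116, 90]]
orange (239, 99, 57, 58) 566.393798828125 111.15129852294922 25.304624557495117Traceback (most recent call last):
  File "<stdin>", line 6, in <module>
  File "h.py", line 11, in big
    return max(cv2.findContours(m,cv2.RETR_EXTERNAL,cv2.CHAIN_APPROX_NONE)[0],key=cv2.contourArea)
ValueError: max() iterable argument is empty
```

Run:
```python
from h import *
c=dict(np.load("w2.npz")); im=cv2.imread("pics/w2.png")[:,:,::-1].copy()
m=mask(im,(0,0,130),(180,120,255),(272,118,294,138)); p=cv2.findNonZero(m)[:,0]; w=np.array([ray(c,q,88) for q in p])
print("stripe",w.mean(0)); l=cv2.fitLine(w.astype(np.float32),cv2.DIST_L2,0,.01,.01).ravel(); print(np.degrees(np.arctan2(l[1],l[0])))
m=mask(im,(8,60,40),(25,200,255),(215,0,325,250))
for side in(0,1):
    pts=[]
    for v in range(60,240,5):
        u=np.flatnonzero(m[v])
        if len(u): pts.append(ray(c,(u[0] if side==0 else u[-1]+1,v),36))
    l=cv2.fitLine(np.float32(pts),cv2.DIST_HUBER,0,.01,.01).ravel(); print("rack side",np.degrees(np.arctan2(l[1],l[0])),l[2:])
```

```text
stripe [580.18787286 109.15190271]
-9.01557
rack side 81.80095 [521.39746  91.36197]
rack side 81.872696 [605.70667  78.09446]
```

Call:
carry_out(deltas=[0, 0, -0.8, 0.015, 0.003, 0, -1, 0, 0, 0, 0.025, 0.004, 0, -1, 0, 0, 0, 0.0098, 0.0019, 0, -1, 0, 0, 0, 0, 0, 0.02, -1, 0, 0, 0, 0, 0, 0.035, -1, 0, 0, 0, 0, 0, 0.035, -1, 0, 0, 0, 0, 0, 0.03, -1, 0, 0, 0, 0, 0, 0.02, -1, 0, 0, 0, 0, 0, 0.015, -1, 0, 0, 0, 0, 0, 0.008, -1, 0, 0, 0, 0, 0, 0.005, -1, 0, 0, 0, 0, 0, 0, -1])

```text
clock: 4.95
eef_pos: [566.6, 113.6, 82.2]
tool_rot: [3.141, -0.0, 1.431]
force: [0.3, 0.2, 0.1]
width: 85.6
gripper_force: 0.0
```

Run:
```python
from cell import ctrl
from h import *
s=ctrl.read_state(); print(s["clock"],s["eef_pos"],s["tool_rot"],s["force"])
im=ctrl.get_image("wrist"); cv2.imwrite("pics/w3.png",im[:,:,::-1])
```

```text
4.95 [566.56821744 113.5816873   82.20744805] [ 3.14120637e+00 -9.89492885e-05  1.43074054e+00] [0.25827368 0.18687792 0.14698913]
```

View pics/w3.png

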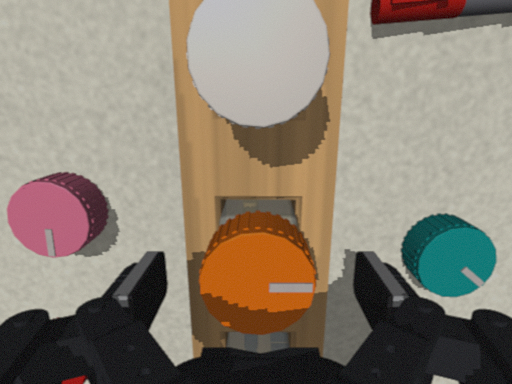

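The cap sits between the fingers at about (258,278), with the stripe to the right. I'll check the centring before closing.

Run:
```python
from cell import ctrl
from h import *
c=ctrl.calibration("wrist"); im=ctrl.get_image("wrist")
s=ctrl.read_state(); e=s["eef_pos"]; print(e)
m=mask(im,(5,150,60),(20,255,255),(190,180,325,340)); 
hsv=cv2.cvtColor(im,cv2.COLOR_RGB2HSV); print(hsv[200:340:6,240].tolist())
k=cv2.convexHull(big(m)); w=np.array([ray(c,p[0],88) for p in k],np.float32)
x0,y0,ww,hh=cv2.boundingRect(k); print(x0,y0,ww,hh)
row=np.array([np.flatnonzero(m[v])[[0,-1]] for v in range(215,325,3)]); print(row.tolist())
q=c["mtx"]@(c["R"]@np.array([e[0],e[1],88])+c["t"]); print("tcp axis px",q[:2]/q[2])
```

```text
[566.78602168 113.60412216  82.58357454]
[[19, 49, 99], [21, 36, 98], [27, 29, 97], [12, 216, 117], [12, 215, 126], [12, 217, 122], [13, 216, 192], [13, 226, 192], [13, 219, 192], [13, 228, 191], [13, 228, 191], [14, 231, 191], [14, 234, 190], [14, 231, 191], [14, 239, 190], [14, 233, 189], [14, 244, 189], [13, 232, 190], [12, 221, 104], [13, 211, 110], [12, 217, 108], [13, 220, 109], [11, 107, 100], [18, 35, 96]]
198 211 118 123
[[236, 278], [234, 281], [227, 287], [225, 289], [218, 296], [218, 297], [214, 301], [212, 302], [211, 304], [210, 305], [209, 306], [207, 307], [206, 308], [204, 309], [203, 310], [202, 312], [201, 313], [200, 313], [199, 315], [199, 315], [199, 314], [198, 315], [198, 315], [199, 315], [199, 314], [199, 314], [200, 313], [200, 312], [202, 312], [204, 311], [205, 310], [207, 307], [208, 304], [211, 302], [214, 300], [218, 297], [220, 292]]
tcp axis px [257.00427971 279.81809493]
```

Centred to within a millimetre: the cap is at (257,279) and the TCP axis at (257,280). Closing and lifting.

Call:
carry_out(deltas=[0, 0, 0, 0, 0, 0, 1, 0, 0, 0, 0, 0, 0, 1, 0, 0, 0, 0, 0, 0, 1, 0, 0, 0, 0, 0, 0, 1, 0, 0, 0, 0, 0, 0, 1, 0, 0, 0, 0, 0, 0, 1])

```text
clock: 5.8
eef_pos: [566.4, 113.6, 82.5]
tool_rot: [3.141, -0.0, 1.431]
force: [-0.7, -0.1, 6.3]
width: 48.7
gripper_force: 61.3
```

Call:
carry_out(deltas=[0, 0, 0, 0, 0, -0.005, 1, 0, 0, 0, 0, 0, -0.01, 1, 0, 0, 0, 0, 0, -0.02, 1, 0, 0, 0, 0, 0, -0.025, 1, 0, 0, 0, 0, 0, -0.025, 1, 0, 0, 0, 0, 0, -0.02, 1, 0, 0, 0, 0, 0, -0.01, 1, 0, 0, 0, 0, 0, -0.005, 1, 0, 0, 0, 0, 0, 0, 1])

```text
clock: 6.92
eef_pos: [566.2, 113.5, 201.8]
tool_rot: [-3.141, 0.0, 1.431]
force: [0.2, -0.8, -1.4]
width: 48.4
gripper_force: 62.2
```

Call:
carry_out(deltas=[0, 0, 5, 0, 0, 0, 1, 0, 0, 5, 0, 0, 0, 1, 0, 0, 5, 0, 0, 0, 1, 0, 0, 5, 0, 0, 0, 1])

```text
clock: 7.42
eef_pos: [565.8, 113.4, 201.0]
tool_rot: [-3.14, 0.001, 1.079]
force: [-0.4, 0.6, -1.0]
width: 48.6
gripper_force: 62.2
```

Call:
carry_out(deltas=[0, 0, 0, -0.02, 0.007, 0, 1, 0, 0, 0, -0.04, 0.014, 0, 1, 0, 0, 0, -0.044, 0.0156, 0, 1, 0, 0, 0, -0.044, 0.0156, 0, 1, 0, 0, 0, -0.044, 0.0156, 0, 1, 0, 0, 0, -0.044, 0.0156, 0, 1, 0, 0, 0, -0.044, 0.0156, 0, 1, 0, 0, 0, -0.04, 0.014, 0, 1, 0, 0, 0, -0.022, 0.008, 0, 1, 0, 0, 0, -0.01, 0.004, 0, 1, 0, 0, 0, 0, 0, 0, 1, 0, 0, 0, 0, 0, 0, 1])

```text
clock: 8.93
eef_pos: [511.5, -254.4, 201.9]
tool_rot: [-3.141, -0.001, 1.084]
force: [-0.5, 0.5, -1.7]
width: 48.4
gripper_force: 62.2
```

Run:
```python
from cell import ctrl
from h import *
s=ctrl.read_state(); print(s["clock"],s["eef_pos"],s["tool_rot"],s["qpos"][6])
c=ctrl.calibration("wrist"); im=ctrl.get_image("wrist"); cv2.imwrite("pics/w4.png",im[:,:,::-1]); np.savez("w4.npz",**c)
for p in((546,-190,40),(566,112,88)):
    q=c["mtx"]@(c["R"]@np.array(p)+c["t"]); print(q[:2]/q[2])
q=c["mtx"]@(c["R"]@np.append(s["eef_pos"][:2],s["eef_pos"][2]+6)+c["t"]); print("tcp axis",q[:2]/q[2])
```

```text
8.925 [ 511.53242915 -254.44164439  201.94337279] [-3.14103013e+00 -8.89993733e-04  1.08380606e+00] -0.2159253036738358
[258.55222483 101.9435076 ]
[  -4.64280415 -511.94319965]
tcp axis [256.27336811 281.42255909]
```

View pics/w4.png

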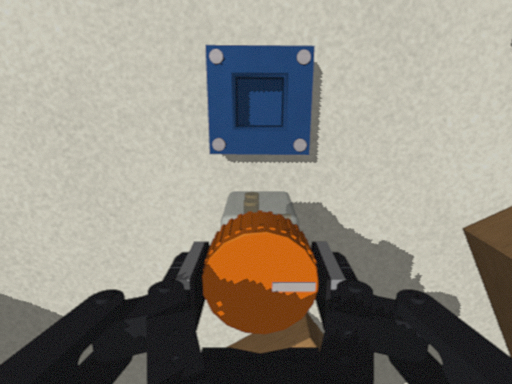

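The brace is in clear view, with its socket at about (260,101) and bolts at (216,56), (304,56), (218,145) and (300,145). The jar is held with its stripe to the right.

Run:
```python
from h import *
c=dict(np.load("w4.npz")); im=cv2.imread("pics/w4.png")[:,:,::-1].copy()
brace(im,c,(190,25,330,170))
hsv=cv2.cvtColor(im,cv2.COLOR_RGB2HSV); print(hsv[101,215:310:2,2].tolist()); print(hsv[60:150:2,262,2].tolist())
# stripe angle of held cap
m=mask(im,(0,0,130),(180,120,255),(272,275,320,300)); p=cv2.findNonZero(m)[:,0]; w=np.array([ray(c,q,207.5) for q in p]); l=cv2.fitLine(w.astype(np.float32),cv2.DIST_L2,0,.01,.01).ravel(); print("stripe",np.degrees(np.arctan2(l[1],l[0])))
# cap rows
m=mask(im,(5,150,60),(20,255,255),(190,200,335,340))
print([(v,*np.flatnonzero(m[v])[[0,-1]]) for v in range(262,300,3)])
```

```text
bolts [192 189 159 159] [[303.2, 56.4], [215.7, 55.7], [218.4, 144.0], [299.5, 144.7]] [ 546.546002   -190.21034625]
[72.9 72.6 72.9 78.3] [59.4  61.74 63.88 61.7 ]
outline [ 546.28795661 -190.37447506] [89.4 88.2 89.5 96.7] [58.77 61.63 64.25 61.58]
[113, 115, 115, 115, 117, 117, 119, 115, 108, 83, 67, 51, 66, 66, 66, 66, 64, 93, 115, 115, 113, 113, 118, 113, 113, 112, 113, 113, 112, 114, 115, 111, 115, 92, 77, 100, 101, 112, 108, 110, 112, 109, 113, 112, 111, 110, 111, 109]
[115, 115, 117, 111, 114, 112, 96, 72, 72, 42, 65, 65, 65, 68, 63, 72, 108, 113, 114, 115, 114, 114, 116, 118, 112, 114, 112, 114, 118, 113, 114, 114, 106, 67, 103, 108, 113, 114, 114, 113, 111, 114, 111, 113, 112]
stripe -27.934881
[(262, np.int64(204), np.int64(316)), (265, np.int64(205), np.int64(316)), (268, np.int64(204), np.int64(317)), (271, np.int64(203), np.int64(317)), (274, np.int64(202), np.int64(317)), (277, np.int64(202), np.int64(318)), (280, np.int64(202), np.int64(318)), (283, np.int64(202), np.int64(318)), (286, np.int64(203), np.int64(318)), (289, np.int64(203), np.int64(318)), (292, np.int64(203), np.int64(317)), (295, np.int64(203), np.int64(315)), (298, np.int64(205), np.int64(315))]
```

Run:
```python
from cell import ctrl
from h import *
for i in range(2):
    s=ctrl.read_state(); c=ctrl.calibration("wrist"); im=ctrl.get_image("wrist"); print(s["clock"],s["eef_pos"],s["tool_rot"])
    brace(im,c,(190,25,330,170))
```

```text
8.975 [ 511.63819287 -254.34656032  201.99423736] [-3.14115602e+00 -7.51912421e-04  1.08418040e+00]
bolts [191 185 159 156] [[303.2, 56.7], [215.7, 55.9], [299.5, 144.7], [218.3, 144.3]] [ 546.54780898 -190.25068957]
[72.9 72.7 72.9 78.4] [59.38 61.73 63.86 61.69]
outline [ 546.6510624  -190.69121181] [88.1 89.2 96.6 89.2] [62.19 64.9  62.18 59.43]
9.025 [ 511.70683519 -254.41395435  202.0548449 ] [-3.14133862e+00 -6.52416566e-04  1.08413895e+00]
bolts [192 191 158 154] [[215.4, 55.8], [303.0, 56.5], [299.3, 144.7], [218.2, 144.2]] [ 546.53366555 -190.24219474]
[73.  72.7 73.  78.4] [59.36 61.73 63.85 61.68]
outline [ 546.71439687 -190.82430364] [88.1 89.2 96.6 89.2] [62.19 64.9  62.18 59.42]
```

Call:
carry_out(deltas=[0, 0, 0.3, 0.02, 0, 0, 1, 0, 0, 0, 0.03, 0, 0, 1, 0, 0, 0, 0.0229, -0.0006, 0, 1, 0, 0, 0, 0, 0, 0.02, 1, 0, 0, 0, 0, 0, 0.03, 1, 0, 0, 0, 0, 0, 0.02, 1, 0, 0, 0, 0, 0, 0.011, 1, 0, 0, 0, 0, 0, 0, 1, 0, 0, 0, 0, 0, 0, 1, 0, 0, 0, 0, 0, 0, 1])

```text
clock: 10.32
eef_pos: [545.9, -191.6, 121.9]
tool_rot: [3.14, -0.0, 1.076]
force: [0.1, 0.5, -0.9]
width: 48.9
gripper_force: 62.2
```

Run:
```python
from cell import ctrl
from h import *
s=ctrl.read_state(); print(s["clock"],s["eef_pos"],s["tool_rot"],s["force"])
a=ctrl.get_image("wrist"); b=ctrl.get_image("scene"); cs=ctrl.calibration("scene")
q=cs["mtx"]@(cs["R"]@np.array([545,-190,60])+cs["t"]); u,v=(q[:2]/q[2]).astype(int); print(u,v)
b=cv2.resize(b[v-50:v+40,u-45:u+45],(384,384),interpolation=cv2.INTER_CUBIC)
cv2.imwrite("pics/w5.png",np.hstack([a[:, 60:460],b])[:,:,::-1])
```

```text
10.325 [ 545.89060723 -191.58609674  121.91790104] [ 3.13991743e+00 -3.25403683e-04  1.07639036e+00] [ 0.0832927   0.53493616 -0.86065438]
213 178
```

View pics/w5.png

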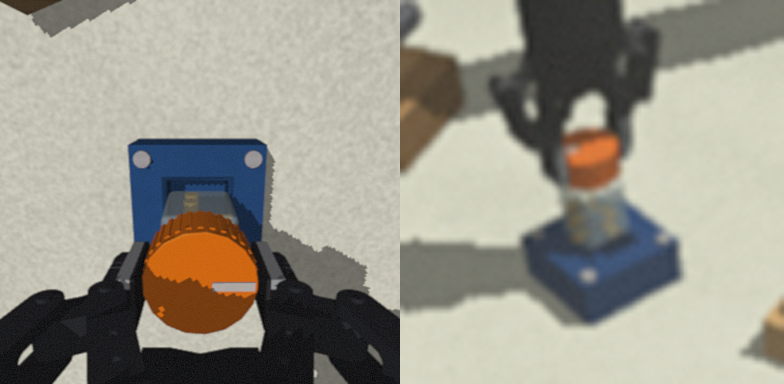

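The wrist half shows the cap centred at column 200 but the brace's bolts centred at 197.5, so the jar is about 1.5 mm too far along tool +y. The state reading agrees. The scene half shows the jar just above the socket, so I'll nudge it.

Call:
carry_out(deltas=[0, 0, 0, 0.0014, -0.0015, 0, 1, 0, 0, 0, 0, 0, 0, 1, 0, 0, 0, 0, 0, 0, 1])

```text
clock: 10.8
eef_pos: [544.6, -189.4, 121.0]
tool_rot: [3.142, -0.0, 1.076]
force: [0.0, -0.0, -0.8]
width: 48.5
gripper_force: 62.2
```

Run:
```python
from cell import ctrl
from h import *
for i in range(2):
    s=ctrl.read_state(); c=ctrl.calibration("wrist"); a=ctrl.get_image("wrist"); print(s["clock"],s["eef_pos"],s["tool_rot"],s["force"])
    m=mask(a,(0,0,90),(180,110,255),(185,145,335,175)); n,_,st,ce=cv2.connectedComponentsWithStats(m); i=[j for j in range(1,n) if 100<st[j,4]<500]; 
    w=np.array([ray(c,p,40) for p in ce[i]]); print(ce[i].tolist(),w,w.mean(0))
    o=(mask(a,(5,150,60),(20,255,255),(190,200,335,340))); r=[np.flatnonzero(o[v])[[0,-1]].mean() for v in range(272,290,3)]
    q=c["mtx"]@(c["R"]@np.append(s["eef_pos"][:2],s["eef_pos"][2]+6)+c["t"]); print("cap col",np.mean(r),"pred",q[:2]/q[2])
```

```text
10.8 [ 544.64352937 -189.44949823  121.04940185] [ 3.14155123e+00 -4.06236048e-05  1.07640123e+00] [ 0.03250637 -0.04381242 -0.82141148]
[[188.630081300813, 159.8170731707317], [331.68674698795184, 159.6987951807229], [204.3913043478261, 161.19202898550725], [316.5017543859649, 161.08771929824562]] [[ 522.56808313 -136.02547007]
 [ 604.57797603 -180.03040351]
 [ 531.13009214 -141.65338052]
 [ 595.48332577 -176.17565562]] [ 563.43986927 -158.47122743]
cap col 260.0833333333333 pred [256.21236327 281.4538276 ]
10.85 [ 544.68964749 -189.47977126  121.02742329] [ 3.14149924e+00 -3.20077816e-05  1.07635483e+00] [ 0.2071978  -0.55180488 -0.76336242]
[[188.5843621399177, 159.86831275720164], [331.68674698795184, 159.70481927710844], [204.3898916967509, 161.1335740072202], [316.4911660777385, 161.03180212014135]] [[ 522.53158998 -136.07949905]
 [ 604.57137329 -180.0733756 ]
 [ 531.15530953 -141.65945763]
 [ 595.48941609 -176.17844438]] [ 563.43692222 -158.49769417]
cap col 260.0833333333333 pred [256.29784454 281.38940032]
```

Call:
carry_out(deltas=[0, 0, 0, -0.0004, 0, 0.003, 1, 0, 0, 0, 0, 0, 0.003, 1, 0, 0, 0, 0, 0, 0.002, 1, 0, 0, 0, 0, 0, 0.002, 1, 0, 0, 0, 0, 0, 0.002, 1, 0, 0, 0, 0, 0, 0.002, 1, 0, 0, 0, 0, 0, 0, 1])

```text
clock: 11.78
eef_pos: [549.3, -185.4, 112.7]
tool_rot: [3.134, -0.007, 1.08]
force: [-3.5, 11.7, 38.5]
width: 48.6
gripper_force: 67.8
```

Contact at 38 N with the underside near the mouth, so the jar is catching. I'll back up and look.

Call:
carry_out(deltas=[0, 0, 0, 0, 0, -0.003, 1, 0, 0, 0, 0, 0, -0.005, 1, 0, 0, 0, 0, 0, -0.006, 1, 0, 0, 0, 0, 0, 0, 1, 0, 0, 0, 0, 0, 0, 1, 0, 0, 0, 0, 0, 0, 1])

```text
clock: 12.52
eef_pos: [544.2, -189.9, 120.6]
tool_rot: [-3.141, 0.0, 1.076]
force: [0.9, 0.4, -1.7]
width: 48.4
gripper_force: 63.3
```

Run:
```python
from cell import ctrl
from h import *
s=ctrl.read_state(); c=ctrl.calibration("wrist"); a=ctrl.get_image("wrist"); print(s["clock"],s["eef_pos"],s["tool_rot"],s["force"])
np.savez("w6.npz",**c); cv2.imwrite("pics/w6raw.png",a[:,:,::-1])
b=ctrl.get_image("scene")[130:225,165:265]
b=cv2.resize(b,(400,380),interpolation=cv2.INTER_CUBIC)
a=cv2.resize(a[130:350,160:360],(400,440),interpolation=cv2.INTER_CUBIC)[:380]
cv2.imwrite("pics/w6.png",np.hstack([a,b])[:,:,::-1])
```

```text
12.525 [ 544.18523752 -189.87710716  120.55469159] [-3.14082543e+00  1.79731892e-04  1.07623402e+00] [ 0.8875134   0.36454578 -1.67707556]
```

View pics/w6.png

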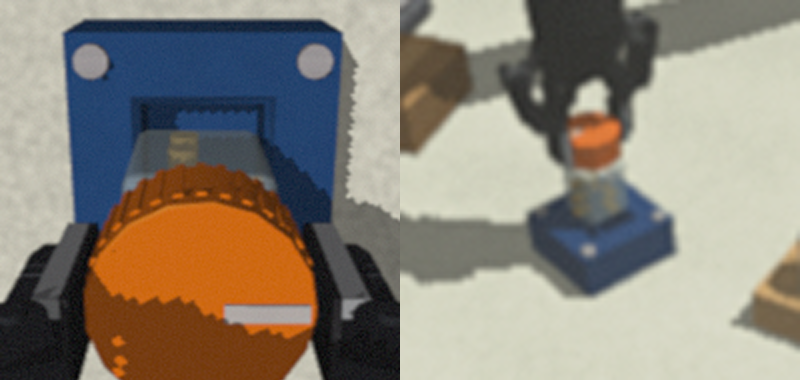

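The jar looks upright, its lower front edge at about raw (260,195), with the socket mouth ahead of it at raw (262,178). I'll compare the two positions along tool x and y.

Run:
```python
from h import *
c=dict(np.load("w6.npz")); im=cv2.imread("pics/w6raw.png")[:,:,::-1].copy()
a=1.0762; ex=np.array([np.cos(a),np.sin(a)]); ey=np.array([np.sin(a),-np.cos(a)]); o=np.array([544.2,-189.9])
def L(uv,z): d=ray(c,uv,z)-o; return (round(float(d@ex),2),round(float(d@ey),2))
g=cv2.cvtColor(im,cv2.COLOR_RGB2HSV)
print("col 256 rows 170-215 V,S",[(v,int(g[v,256,2]),int(g[v,256,1])) for v in range(172,214)])
print("row 202 cols",[(u,int(g[202,u,2]),int(g[202,u,1])) for u in list(range(218,236))+list(range(286,304))])
print("row 186 cols V",[(u,int(g[186,u,2])) for u in list(range(222,240))+list(range(284,302))])
for n,uv,z in(("bolts",(204.4,161),40),("bolt2",(316.5,161),40),("mouth far edge",(261,178.5),40),("blk far edge",(261,146),40),("jar low edge L",(228.5,195),44.5),("jar low edge R",(292.5,195),44.5)): print(n,L(uv,z))
```

```text
col 256 rows 170-215 V,S [(172, 108, 170), (173, 113, 156), (174, 107, 176), (175, 111, 165), (176, 113, 167), (177, 109, 173), (178, 91, 157), (179, 74, 172), (180, 77, 166), (181, 75, 167), (182, 67, 183), (183, 63, 182), (184, 65, 157), (185, 76, 185), (186, 102, 175), (187, 113, 169), (188, 109, 171), (189, 111, 175), (190, 109, 168), (191, 110, 174), (192, 115, 166), (193, 115, 173), (194, 111, 149), (195, 98, 62), (196, 92, 33), (197, 91, 64), (198, 98, 62), (199, 105, 68), (200, 107, 74), (201, 106, 67), (202, 99, 62), (203, 92, 58), (204, 94, 54), (205, 99, 72), (206, 107, 67), (207, 108, 71), (208, 104, 69), (209, 94, 54), (210, 91, 53), (211, 91, 48), (212, 98, 62), (213, 109, 143)]
row 202 cols [(218, 112, 173), (219, 110, 174), (220, 113, 167), (221, 114, 163), (222, 112, 171), (223, 111, 177), (224, 111, 165), (225, 105, 172), (226, 92, 152), (227, 87, 97), (228, 89, 60), (229, 92, 47), (230, 85, 42), (231, 81, 28), (232, 76, 30), (233, 80, 32), (234, 78, 36), (235, 83, 43), (286, 83, 40), (287, 77, 46), (288, 71, 47), (289, 59, 48), (290, 49, 57), (291, 47, 157), (292, 53, 154), (293, 55, 172), (294, 61, 146), (295, 78, 163), (296, 83, 169), (297, 85, 168), (298, 96, 165), (299, 107, 160), (300, 111, 175), (301, 109, 178), (302, 111, 163), (303, 109, 173)]
row 186 cols V [(222, 113), (223, 113), (224, 110), (225, 94), (226, 78), (227, 75), (228, 78), (229, 74), (230, 59), (231, 43), (232, 38), (233, 47), (234, 59), (235, 67), (236, 66), (237, 61), (238, 65), (239, 68), (284, 79), (285, 94), (286, 107), (287, 106), (288, 87), (289, 63), (290, 56), (291, 63), (292, 79), (293, 96), (294, 92), (295, 86), (296, 84), (297, 94), (298, 106), (299, 108), (300, 109), (301, 110)]
bolts (35.86, -34.59)
bolt2 (35.95, 38.23)
mouth far edge (24.25, 2.2)
blk far edge (45.6, 2.15)
jar low edge L (14.19, -19.1)
jar low edge R (14.24, 22.86)
```

Run:
```python
from h import *
c=dict(np.load("w6.npz")); im=cv2.imread("pics/w6raw.png")[:,:,::-1].copy()
a=1.0762; ex=np.array([np.cos(a),np.sin(a)]); ey=np.array([np.sin(a),-np.cos(a)]); o=np.array([544.2,-189.9])
def L(uv,z): d=ray(c,uv,z)-o; return (round(float(d@ex),2),round(float(d@ey),2))
m=mask(im,(0,0,110),(180,120,255),(268,275,325,300)); p=cv2.findNonZero(m)[:,0]; print("stripe px",p.mean(0),p.min(0),p.max(0)); print("stripe",L(p.mean(0),126.5))
g=cv2.cvtColor(im,cv2.COLOR_RGB2HSV)
print("col 240 up",[(v,int(g[v,240,2])) for v in range(210,242,1)]); print("col 240 low",[(v,int(g[v,240,2]),int(g[v,240,1])) for v in range(318,345,2)])
for n,uv,z in(("top rim",(260,231.5),126.5),("bottom rim",(260,333),126.5),("shoulder L",(221.5,225),96.5),("shoulder R",(297.5,225),96.5)): print(n,L(uv,z))
for v in range(194,228,3):
    r=np.flatnonzero(g[v,215:305,1]<110)+215; print(v,r.min(),r.max(),end="; ")
```

```text
stripe px [293.55402299 286.49425287] [272 282] [315 292]
stripe (-2.41, 15.75)
col 240 up [(210, 89), (211, 83), (212, 85), (213, 82), (214, 89), (215, 122), (216, 125), (217, 125), (218, 124), (219, 119), (220, 117), (221, 119), (222, 114), (223, 114), (224, 111), (225, 105), (226, 103), (227, 103), (228, 106), (229, 128), (230, 156), (231, 145), (232, 123), (233, 130), (234, 172), (235, 203), (236, 207), (237, 204), (238, 203), (239, 206), (240, 205), (241, 206)]
col 240 low [(318, 119, 225), (320, 117, 216), (322, 120, 202), (324, 119, 212), (326, 119, 221), (328, 118, 231), (330, 115, 222), (332, 158, 58), (334, 199, 22), (336, 192, 17), (338, 191, 20), (340, 192, 21), (342, 188, 23), (344, 192, 24)]
top rim (22.64, 1.52)
bottom rim (-25.93, 1.58)
shoulder L (13.6, -17.68)
shoulder R (13.64, 20.26)
194 233 236; 197 229 288; 200 228 289; 203 227 290; 206 226 292; 209 225 293; 212 224 294; 215 223 295; 218 222 297; 221 221 297; 224 221 298; 227 220 299;
```

Cap centre is about −2.3 mm along tool x from the TCP, and the jar's foot is about −5.9 mm in x and −1.1 mm in y from the socket. The jar is therefore tilted about 2.5°. I'll correct the tilt and shift, then lower gently.

Call:
carry_out(deltas=[0, 1, 0, 0.0016, 0.0006, 0, 1, 0, 1, 0, 0.0016, 0.0005, 0, 1, 0, 0, 0, 0, 0, 0, 1, 0, 0, 0, 0, 0, 0, 1])

```text
clock: 13.12
eef_pos: [546.9, -187.7, 121.1]
tool_rot: [3.142, -0.035, 1.076]
force: [1.0, -0.7, -1.5]
width: 48.4
gripper_force: 63.2
```

```bash
cat >> h.py <<'E'
def seat(ctrl):
    s=ctrl.read_state(); c=ctrl.calibration("wrist"); im=ctrl.get_image("wrist"); g=cv2.cvtColor(im,cv2.COLOR_RGB2HSV)
    a=s["tool_rot"][2]; ex=np.array([np.cos(a),np.sin(a)]); ey=np.array([np.sin(a),-np.cos(a)]); o=s["eef_pos"][:2]; z=s["eef_pos"][2]
    L=lambda uv,h:(float((ray(c,uv,h)-o)@ex),float((ray(c,uv,h)-o)@ey))
    print(s["clock"],s["eef_pos"].round(1),s["tool_rot"].round(3),s["force"].round(1))
    m=mask(im,(0,0,110),(180,120,255),(268,270,325,305)); p=cv2.findNonZero(m)[:,0]; print("stripe",L(p.mean(0),z+6))
    m=mask(im,(0,0,90),(180,110,255),(190,140,335,180)); n,_,st,ce=cv2.connectedComponentsWithStats(m)
    i=[j for j in range(1,n) if 150<st[j,4]<500 and abs(st[j,2]-st[j,3])<4]; b=np.array([L(q,40) for q in ce[i]]); print("bolts",ce[i].round(1).tolist(),b.mean(0)-[36.5,0])
    ok=(g[180:230,245:275,1]<110).mean(1)>.6; v=180+np.argmax(ok); r=np.flatnonzero(g[v+4,210:310,1]<110)+210
    print("jar edge row",v,r.min(),r.max(),"foot",L(((r.min()+r.max()+1)/2,v),z-76)-np.array([20,0]))
    return im
E
python3 - <<'E'
from cell import ctrl
from h import *
seat(ctrl)
E
```

```text
13.125 [ 546.9 -187.7  121.1] [ 3.142 -0.035  1.076] [ 1.  -0.7 -1.5]
stripe (-2.615194988737674, 15.782063952089825)
bolts [[203.4, 169.1], [314.1, 169.0]] [-3.35318111  0.81027202]
jar edge row 195 228 289 foot [-3.24233883  0.98565568]
```

Call:
carry_out(deltas=[0, 0, 0, 0.0003, 0, 0.003, 1, 0, 0, 0, 0, 0, 0.002, 1, 0, 0, 0, 0, 0, 0.002, 1, 0, 0, 0, 0, 0, 0.002, 1, 0, 0, 0, 0, 0, 0.001, 1, 0, 0, 0, 0, 0, 0.001, 1, 0, 0, 0, 0, 0, 0, 1])

```text
clock: 14.05
eef_pos: [547.2, -187.0, 110.0]
tool_rot: [-3.141, -0.035, 1.076]
force: [0.2, -0.5, -2.5]
width: 48.8
gripper_force: 63.3
```

Call:
carry_out(deltas=[0, 0, 0, -0.0002, 0, 0.002, 1, 0, 0, 0, -0.0001, 0, 0.002, 1, 0, 0, 0, -0.0001, 0, 0.002, 1, 0, 0, 0, -0.0001, 0, 0.002, 1, 0, 0, 0, -0.0001, 0, 0.002, 1, 0, 0, 0, -0.0001, 0, 0.002, 1, 0, 0, 0, 0, 0, 0, 1])

```text
clock: 14.92
eef_pos: [547.0, -187.1, 97.8]
tool_rot: [-3.141, -0.035, 1.076]
force: [-0.6, -1.8, -1.7]
width: 48.4
gripper_force: 63.2
```

Call:
carry_out(deltas=[0, 0, 0, -0.0001, 0, 0.002, 1, 0, 0, 0, -0.0001, 0, 0.002, 1, 0, 0, 0, -0.0001, 0, 0.002, 1, 0, 0, 0, -0.0001, 0, 0.002, 1, 0, 0, 0, 0, 0, 0.0015, 1, 0, 0, 0, 0, 0, 0.0015, 1, 0, 0, 0, 0, 0, 0.001, 1, 0, 0, 0, 0, 0, 0, 1])

```text
clock: 15.92
eef_pos: [547.1, -187.2, 85.9]
tool_rot: [-3.141, -0.035, 1.076]
force: [-0.2, -1.2, -2.4]
width: 48.6
gripper_force: 63.2
```

Call:
carry_out(deltas=[0, 0, 0, 0, 0, 0.001, 1, 0, 0, 0, 0, 0, 0.001, 1, 0, 0, 0, 0, 0, 0.001, 1, 0, 0, 0, 0, 0, 0.001, 1, 0, 0, 0, 0, 0, 0.001, 1, 0, 0, 0, 0, 0, 0, 1])

```text
clock: 16.68
eef_pos: [547.1, -187.3, 82.0]
tool_rot: [3.141, -0.034, 1.076]
force: [-2.6, -1.9, 8.2]
width: 48.9
gripper_force: 64.5
```

Call:
carry_out(deltas=[0, 0, 0, 0, 0, 0, -0.6, 0, 0, 0, 0, 0, 0, -0.6, 0, 0, 0, 0, 0, 0, -0.6, 0, -1, 0, -0.001, 0, -0.0005, -0.6, 0, -1, 0, -0.001, 0, 0, -0.6, 0, 0, 0, 0, 0, 0, -0.6, 0, 0, 0, 0, 0, 0, -0.6])

```text
clock: 17.55
eef_pos: [546.3, -188.6, 81.5]
tool_rot: [3.142, 0.0, 1.077]
force: [-0.7, 0.2, 0.9]
width: 68.3
gripper_force: 0.0
```

Run:
```python
from cell import ctrl
from h import *
im=seat(ctrl); cv2.imwrite("pics/w7raw.png",im[:,:,::-1])
s=ctrl.read_state(); c=ctrl.calibration("wrist"); im=ctrl.get_image("wrist")
a=s["tool_rot"][2]; ex=np.array([np.cos(a),np.sin(a)]); ey=np.array([np.sin(a),-np.cos(a)]); o=s["eef_pos"][:2]
g=cv2.cvtColor(im,cv2.COLOR_RGB2HSV); m=mask(im,(5,150,60),(20,255,255),(190,200,335,345))
print([(v,*np.flatnonzero(m[v])[[0,-1]]) for v in range(264,300,5)])
p=cv2.findNonZero(mask(im,(0,0,110),(180,120,255),(268,270,325,305)))[:,0]; w=np.array([ray(c,q,88) for q in p]); l=cv2.fitLine(w.astype(np.float32),cv2.DIST_L2,0,.01,.01).ravel(); print("stripe deg",np.degrees(np.arctan2(l[1],l[0])),p.min(0),p.max(0))
for col in(245,258,270):
    b=[v for v in range(300,345) if m[v,col]]; print(col,max(b),((ray(c,(col,max(b)+1),88)-o)@ex))
print(s["width"],s["qpos"])
b=ctrl.get_image("scene")[130:225,165:265]; b=cv2.resize(b,(400,380),interpolation=cv2.INTER_CUBIC)
cv2.imwrite("pics/w7.png",np.hstack([cv2.resize(im,(400,300)),b[:300]])[:,:,::-1])
```

```text
17.55 [ 546.3 -188.6   81.5] [3.142 0.    1.077] [-0.7  0.2  0.9]
stripe (-1.9432539147973438, 15.371051554322287)
bolts [] [nan nan]
jar edge row 202 223 294 foot [-10.57560981   1.00966425]
[(264, np.int64(202), np.int64(315)), (269, np.int64(200), np.int64(317)), (274, np.int64(200), np.int64(316)), (279, np.int64(201), np.int64(317)), (284, np.int64(201), np.int64(317)), (289, np.int64(202), np.int64(316)), (294, np.int64(203), np.int64(314)), (299, np.int64(205), np.int64(312))]
stripe deg -29.475239 [271 281] [316 297]
245 330 -24.454495529499788
258 331 -24.9779081940926
270 330 -24.449009153919135
68.281265876464 [ 0.37378872  0.76002774 -0.1410956   1.85155925  0.18873919  0.54286456
 -0.38524592]h.py:31: RuntimeWarning: Mean of empty slice.
  i=[j for j in range(1,n) if 150<st[j,4]<500 and abs(st[j,2]-st[j,3])<4]; b=np.array([L(q,40) for q in ce[i]]); print("bolts",ce[i].round(1).tolist(),b.mean(0)-[36.5,0])
  ret = ret.dtype.type(ret / rcount)
```

Run:
```python
from cell import ctrl
from h import *
from scipy.optimize import least_squares
for f in(0,):
    s=ctrl.read_state(); c=ctrl.calibration("wrist"); im=cv2.imread("pics/w7raw.png")[:,:,::-1].copy()
    a=s["tool_rot"][2]; R=np.array([[np.cos(a),np.sin(a)],[np.sin(a),-np.cos(a)]]); o=s["eef_pos"][:2]; print(s["eef_pos"])
    m=mask(im,(5,150,60),(20,255,255),(190,200,335,345)); P=[]
    for v in range(285,328,2):
        u=np.flatnonzero(m[v]); P+= [R@(ray(c,(u[0],v+.5),88)-o),R@(ray(c,(u[-1]+1,v+.5),88)-o)]
    P=np.array(P); r=least_squares(lambda q:np.hypot(*(P-q[:2]).T)-q[2],[0,0,25],loss="soft_l1"); print("rim fit",r.x,r.cost)
    g=cv2.cvtColor(im,cv2.COLOR_RGB2HSV)
    for col in(230,240,250,258): 
        v=next(v for v in range(215,260) if (g[v:v+4,col,2]>165).all()); q=R@(ray(c,(col+.5,v),88)-o); print(col,v,q, "centre x",q[0]-np.sqrt(25**2-(q[1]-r.x[1])**2))
```

```text
[ 546.21577634 -188.90275405   81.48853827]
rim fit [-0.41464884  1.21652286 24.54371326] 0.7961733942028781
230 237 [ 20.45203318 -10.27429535] centre x -1.7506940597768725
240 232 [22.61575286 -6.23068587] centre x -1.2492650942598438
250 231 [23.04866626 -2.23812566] centre x -1.711491321084221
258 231 [23.05132545  0.95050323] centre x -1.9472591769110892
```

Call:
carry_out(deltas=[0, 0, 0, -0.001, 0, -0.001, -0.6, 0, 0, 0, 0, 0, 0, -0.6, 0, 0, 0, 0, 0, 0, 1, 0, 0, 0, 0, 0, 0, 1, 0, 0, 0, 0, 0, 0, 1, 0, 0, 0, 0, 0, 0, 1, 0, 0, 0, 0, 0, 0, 1, 0, 0, 0, 0, 0, 0, 1])

```text
clock: 18.7
eef_pos: [545.6, -189.6, 82.7]
tool_rot: [-3.141, 0.0, 1.076]
force: [-1.7, 0.8, 5.1]
width: 48.7
gripper_force: 61.4
```

Call:
carry_out(deltas=[0, 0, -2, 0, 0, 0, 1, 0, 0, -4, 0, 0, 0, 1, 0, 0, -4, 0, 0, 0, 1, 0, 0, -5, 0, 0, 0, 1, 0, 0, -5, 0, 0, 0, 1, 0, 0, -5, 0, 0, 0, 1, 0, 0, 0, 0, 0, 0, 1])

```text
clock: 19.58
eef_pos: [546.6, -189.9, 83.2]
tool_rot: [3.14, 0.0, 1.514]
force: [-1.4, -0.3, 7.6]
width: 48.8
gripper_force: 61.9
```

Run:
```python
from cell import ctrl
import numpy as np
s=ctrl.read_state(); print({k:np.round(v,3) for k,v in s.items()})
```

```text
{'clock': np.float64(19.575), 'qpos': array([ 0.45 ,  0.766, -0.259,  1.848,  0.336,  0.568, -0.081]), 'qd': array([-0.007, -0.   ,  0.006, -0.   , -0.006, -0.002, -0.013]), 'tau': array([-1.1000e-02, -5.0542e+01, -2.9560e+00, -1.1095e+01,  4.0000e-02,
       -4.4600e-01,  8.8000e-02]), 'eef_pos': array([ 546.626, -189.916,   83.246]), 'tool_rot': array([3.14 , 0.   , 1.514]), 'force': array([-1.398, -0.334,  7.576]), 'torque': array([-0.017,  0.259,  0.046]), 'gripper_force': np.float64(61.853), 'width': np.float64(48.774)}
```

Call:
carry_out(deltas=[0, 0, -5, 0, 0, 0, 1, 0, 0, -5, 0, 0, 0, 1, 0, 0, -5, 0, 0, 0, 1, 0, 0, -5, 0, 0, 0, 1, 0, 0, -5, 0, 0, 0, 1, 0, 0, -5, 0, 0, 0, 1, 0, 0, -5, 0, 0, 0, 1, 0, 0, -5, 0, 0, 0, 1, 0, 0, -5, 0, 0, 0, 1, 0, 0, -5, 0, 0, 0, 1, 0, 0, -3, 0, 0, 0, 1, 0, 0, -1, 0, 0, 0, 1])

```text
clock: 21.08
eef_pos: [547.6, -189.4, 83.5]
tool_rot: [3.139, 0.003, 2.457]
force: [-0.2, 0.6, 8.0]
width: 48.6
gripper_force: 61.9
```

Run:
```python
from cell import ctrl
from h import *
s=ctrl.read_state(); c=ctrl.calibration("wrist"); im=ctrl.get_image("wrist"); cv2.imwrite("pics/w8raw.png",im[:,:,::-1])
print(s["clock"],s["eef_pos"],s["tool_rot"],s["force"],s["torque"],s["qpos"][6])
p=cv2.findNonZero(mask(im,(0,0,110),(180,120,255),(268,270,325,305)))[:,0]; w=np.array([ray(c,q,88) for q in p]); l=cv2.fitLine(w.astype(np.float32),cv2.DIST_L2,0,.01,.01).ravel(); print("stripe deg",np.degrees(np.arctan2(l[1],l[0])),p.min(0),p.max(0))
t=ctrl.get_image("top"); b=ctrl.get_image("scene")[130:225,165:265]
cv2.imwrite("pics/w8.png",np.hstack([cv2.resize(im,(420,315)),cv2.resize(b,(331,315),interpolation=cv2.INTER_CUBIC)])[:,:,::-1])
```

```text
21.075 [ 547.61468092 -189.35858857   83.49244857] [3.13880546e+00 2.78924382e-03 2.45669717e+00] [-0.20020181  0.57899163  8.00759976] [ 0.19662891  0.02234058 -0.06453337] 0.6065446603657239
stripe deg 21.611876 [272 277] [316 304]
```

View pics/w8.png

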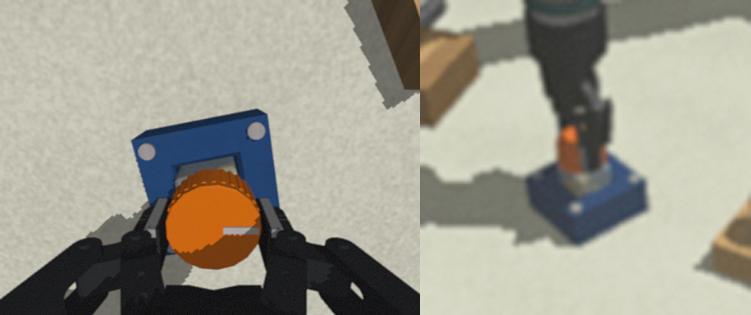

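The stripe stays level in the hand's view while the block appears turned by about 80°, so the cap has turned about 79° on the seated jar. Lifting straight up.

Call:
carry_out(deltas=[0, 0, 0, 0, 0, -0.001, 1, 0, 0, 0, 0, 0, -0.002, 1, 0, 0, 0, 0, 0, -0.002, 1, 0, 0, 0, 0, 0, -0.002, 1, 0, 0, 0, 0, 0, -0.002, 1, 0, 0, 0, 0, 0, 0, 1])

```text
clock: 21.98
eef_pos: [545.9, -189.7, 91.7]
tool_rot: [3.141, 0.0, 2.455]
force: [-1.2, 0.2, -0.4]
width: 48.6
gripper_force: 61.8
```

Run:
```python
from cell import ctrl
from h import *
s=ctrl.read_state(); print(s["clock"],s["eef_pos"],s["tool_rot"],s["force"],s["torque"])
im=ctrl.get_image("scene"); cv2.imwrite("pics/s9.png",im[:,:,::-1])
```

```text
21.975 [ 545.88298261 -189.70201218   91.6534819 ] [3.14145911e+00 2.78501503e-04 2.45519352e+00] [-1.16515555  0.24712143 -0.39892801] [-0.02055248  0.0116017  -0.01782713]
```

Call:
carry_out(deltas=[0, 0, 0, 0, 0, -0.003, 1, 0, 0, 0, 0, 0, -0.004, 1, 0, 0, 0, 0, 0, -0.005, 1, 0, 0, 0, 0, 0, -0.005, 1, 0, 0, 0, 0, 0, -0.005, 1, 0, 0, 0, 0, 0, -0.005, 1, 0, 0, 0, 0, 0, -0.003, 1, 0, 0, 0, 0, 0, -0.001, 1, 0, 0, 0, 0, 0, 0, 1, 0, 0, 0, 0, 0, 0, 1, 0, 0, 0, 0, 0, 0, 1, 0, 0, 0, 0, 0, 0, 1])

```text
clock: 23.52
eef_pos: [545.7, -189.6, 122.4]
tool_rot: [-3.142, -0.0, 2.455]
force: [1.1, 0.1, -1.0]
width: 48.3
gripper_force: 61.8
```

Run:
```python
from cell import ctrl
from h import *
s=ctrl.read_state(); print(s["clock"],s["eef_pos"],s["tool_rot"],s["force"],s["width"],s["gripper_force"])
b=ctrl.get_image("scene"); c=ctrl.calibration("scene"); print(c["R"].shape)
# is the jar still down? orange (cap) and pale pixels below it, in the column of the brace
for n,p in(("mouth",(545.4,-189.7,82)),("shoulder",(545.4,-189.7,58)),("cap low",(545.4,-189.7,102)),("cap top",(545.4,-189.7,128))):
    q=c["mtx"]@(c["R"]@np.array(p)+c["t"]); print(n,q[:2]/q[2])
g=cv2.cvtColor(b,cv2.COLOR_RGB2HSV); print([(v,*g[v,214].tolist()) for v in range(150,195,2)])
```

```text
23.525 [ 545.73702815 -189.61399123  122.38969208] [-3.14157251e+00 -1.89011184e-04  2.45525195e+00] [ 1.11050921  0.12816857 -1.01524269] 48.27049587896771 61.806131824851036
(3, 3)
mouth [212.84781826 172.91396585]
shoulder [213.51320645 178.66861337]
cap low [212.27985891 168.00193714]
cap top [211.52248816 161.45177319]
[(150, 23, 17, 60), (152, 36, 21, 61), (154, 24, 23, 56), (156, 24, 20, 63), (158, 18, 21, 62), (160, 15, 18, 57), (162, 40, 14, 55), (164, 38, 16, 62), (166, 45, 15, 67), (168, 53, 14, 72), (170, 50, 11, 72), (172, 40, 13, 117), (174, 87, 16, 162), (176, 81, 16, 157), (178, 75, 14, 143), (180, 38, 19, 144), (182, 32, 26, 155), (184, 29, 35, 146), (186, 26, 37, 118), (188, 99, 34, 106), (190, 109, 110, 121), (192, 110, 79, 123), (194, 109, 88, 99)]
```

Run:
```python
from cell import ctrl
print(ctrl.finish_job())
```

```text
the job is handed in; nothing more can be done
None
```

I handed the job in at 23.5 s: the jar is seated in the block, the cap was unscrewed by about 79°, and it is held level about 2 cm above the open mouth. The first try at lowering the jar caught on the socket's edge at about 38 N, so I backed off, realigned it and lowered it cleanly. No verdict came back, and I judged the jar still seated from scene-camera pixel values and the low lift force, not a viewed picture.

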